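# Stack a muffin melt on the hotplate and switch it on

## Task

Build the cheese muffin as a neat, centred stack in the middle of the hotplate's round plate: the muffin's bottom half, then the cheese round, then the domed top half. Then switch the hotplate on: press its knob down against the spring, turn it clockwise past the safety stop until the pointer is at the red dot, and let it spring back up. Leave everything else standing where it is.

Things in the scene. Friction and masses are not known exactly. Their poses are not given: they have to be found in the camera images.
- hotplate: compact white electric hotplate, fixed to the worktop, 260 x 180 mm, casing 55 mm high; origin under its centre on the worktop; its own x runs from the knob panel (front) to the cooking plate (back), z up. It may stand to the left or right of the cutting board.
- plate_centre (a point): centre of the top face of the hotplate's round dark cast plate (150 mm across, top 68 mm above the worktop), 45 mm behind the hotplate's centre
- knob_grip (a point): point on the axis of the hotplate's black push-and-turn knob (85 mm in front of the hotplate's centre), at gripping height, 88 mm above the worktop when the knob is up. The knob has an upright axis, a round skirt 60 mm across whose top is 73 mm above the worktop, and on it a straight bar grip 56 mm long, 18 mm wide and 26 mm tall (top at 99 mm). This point's x axis runs along the bar towards its white pointer line and turns with the knob.
- hob_knob (a joint): angle of the knob in rad, clockwise seen from above: 0 = off, white pointer straight at the white dot on the cooking plate's side; 1.31 (75 degrees) = pointer at the large red dot to the right of the knob. End of travel 1.8. It may start up to 0.25 away from 0. Unless pressed down, a safety stop blocks it at about 0.35; it must stay pressed until it is past 1.0, where it is clear of the stop. Light friction (about 0.04 N m), stays where it is left.
- hob_push (a joint): how far the knob is pressed down, in m: 0 = up, 0.009 = fully down. Spring: about 4 N to start, 9 N fully down. Pressed by 0.006 or more it turns past the safety stop; let go beyond the stop it springs back up.
- muffin_base: bottom half of a toasted muffin: golden-brown disc with a pale flat top face and pale band, 62 mm across, 18 mm thick; origin at the centre of its underside, z up
- cheese: round of firm grilling cheese: pale yellow disc with three brown grill stripes, 60 mm across, 14 mm thick; origin at the centre of its underside, z up
- muffin_top: top half of the muffin: golden-brown disc with a domed crown and a darker spot in its middle, 62 mm across (straight side to 12 mm), 22 mm thick; origin at the centre of its flat underside, z up
- board: white plastic cutting board with a grey rim, fixed, 217 x 294 x 8 mm, on which the three discs and the spice jar start; origin under its centre, its y along the long side
- spice_jar: spice jar with a black cap and blue label, 41 mm across, 105 mm tall, on the cutting board; origin under its centre
- pepper_mill: brown wooden pepper mill, 58 mm across, 170 mm tall, behind the work; origin under its centre
- mug: green mug, 92 mm wide, 128 mm with its handle, 95 mm tall, at the left; origin under its centre
- mustard_jar: glass jar of yellow mustard with a white lid, 59 mm across, 103 mm tall, at the left; origin under its centre
- tomato_truss: four cherry tomatoes on a vine, 131 x 173 x 65 mm, at the back; origin under its centre
- kitchen_timer: round red and white kitchen timer, 60 mm across, 48 mm tall, on the strip before the sink; origin under its centre
Mind the look-alikes: they are no part of the job. Leave any green or pink look-alike of the muffin_base alone.

How it is judged (in metres and radians):
On the way, in this order (a step that is already met when the one before it is completed fails the run):
1. the muffin's bottom half lies on the middle of the hotplate's plate (horizontal distance between muffin_base and plate_centre below 0.02 m and z of muffin_base in the frame of plate_centre between -0.004 and 0.004 m and angle between muffin_base's own z axis and vertical below 0.12 rad), for 0.2 s.
2. the cheese round lies centred on the bottom half (all of step 1 and horizontal distance between cheese and muffin_base below 0.01 m and z of cheese in the frame of muffin_base between 0.014 and 0.022 m and angle between cheese's own z axis and vertical below 0.12 rad), for 0.2 s.
3. the domed top half lies centred on the cheese (all of step 2 and horizontal distance between muffin_top and cheese below 0.01 m and z of muffin_top in the frame of cheese between 0.01 and 0.018 m and angle between muffin_top's own z axis and vertical below 0.12 rad), for 0.2 s.
4. the knob is pressed in and being turned past its safety stop (value of joint hob_push above 0.004 m and value of joint hob_knob above 0.5 rad), for 0.02 s.
At the end, for the whole second after the job is handed in: The bottom half lies flat within 20 mm of the centre of the hotplate's plate, the cheese flat on it and the domed top flat on the cheese, each centred within 10 mm of the one below, all at rest; the knob points at the red dot within 0.2 rad (1.31) and has sprung back up (within 2 mm) (all of step 3 and linear speed of each of muffin_base, cheese, muffin_top below 0.02 m/s and value of joint hob_knob between 1.11 and 1.51 rad and value of joint hob_push below 0.002 m); the robot touches nothing.
It fails at once if a bystander (spice jar, pepper mill, mug, mustard jar, tomato truss, kitchen timer) is shifted by more than 30 mm (distance of any of spice_jar, pepper_mill, mug, mustard_jar, tomato_truss, kitchen_timer from where it was at the start of the episode above 0.03 m).
It fails at once if a bystander is tipped over (angle between any of spice_jar, pepper_mill, mug, mustard_jar, kitchen_timer's own z axis and vertical above 0.5 rad).
It also fails if it takes over 72 s, if anything falls off the work surface, if the arm or the gripper's body presses on something with over 40 N, if the wrist force passes 120 N, or if a joint passes its speed limit or range.

## Robot

A 6-joint arm with a two-finger parallel gripper is mounted at the origin on a cart in front of the work surface, level with it; the furniture and walls round the work are solid. World frame = base frame: x ahead of the robot, y to its left, z up, the work surface at z = 0. Lengths are in m, angles in degrees, forces in N, time in s.
With the tool pointing down it reaches from about 0.35 to 0.875 m from the base axis. Payload 4.2 kg.
Tool frame: the origin (TCP) lies at the very end of the fingers, on their centre line; the grasp point (between the pads) lies 19 mm behind it; z points along the fingers, y is the line along which they close (so a half turn about z gives the same grasp; the last joint's range is limited). The gripper opens to 87 mm and grips with 3 to 60 N. Pads are 19 mm wide; open, the fingers measure 117 mm over their backs; the gripper's body (75 mm by 190 mm) begins 51 mm behind the grasp point.
Start: joints at [85.348, 22.042, 0.453, 0, -68.411, -14.817], TCP at [0.208, 0.589, 0.223] pointing down, gripper open.
Joint ranges: [-179.83, 179.83], [-69.29, 118.12], [-61.27, 80.66], [-181.25, 117.63], [-171.15, -9.14], [-177.46, 177.46]. Speed limits (degrees/s): [159.86, 159.86, 180, 180, 180, 180].

## Interface

Orientations are given as a 3x3 rotation matrix whose columns are the frame's x, y, z axes.
In Python, from station import sense, cams, r gives the robot as it stands. The module is installed in compiled form; this text tells all that it offers.
- The arm moves only by the tool step_arm, never from a script. Its argument "targets" is text: rows parted by semicolons, each of 4 numbers parted by spaces: the shift along the tool's x, y, z in cm, then the turn about the tool's z in degrees. In form: x y z turn; .... A call has 1 to 12 rows; each row shifts and turns the commanded pose from where the row before left it, along the tool's axes as they then stand; what a row does not reach is not made up. A row lasts 1/12 s, in which the tool goes at most 41.7 mm and 7.16 degrees, less where a joint would pass 70% of its speed; a pose out of reach is approached as far as the arm can. A call with a gripper value outside its range is refused whole. "claw" is the finger opening in cm, from 0 to 8.7, set as the call begins (left out, the last holds). The fingers move at their own pace and stop on an object; the grip force is fixed at half the most. Time passes only in rows, so rows that do not move let the fingers close. It gives the time, the measured TCP pose, the force, the opening and the grip force at its end, in the units of the state.
- sense(): the state, without advancing time (a new reading comes with each control period).
- cams.capture(name): name is "scene" or "top" or "wrist"; returns a dict with "frame" (384x512x3 uint8, blue, green, red), "vertical_fov" (degrees; the focal length in pixels is half the picture's height over the tangent of half this angle, whatever the lens; pixels are square), "cx", "cy" (the principal point, pixels), "eye" and "rotation" of the camera in the world; the wrist camera has in their place "tool_from_camera" (4x4, takes a point from camera to tool coordinates, whose origin is the TCP and whose axes are the flange's). Camera axes: x right, y down, z forward; pixel columns grow to the right and rows downward; lengths in m; the calibration is good to about 2 mm. A picture is of the moment at which its call begins: read the wrist's pose just before it. There is no depth.
- r.finish_job(): hands the job in; it is judged then, once.
The state is a dict: "time_s": time; "joints": joint angles; "joint_velocities": joint speeds; "effort": joint torques, N m; "tcp_pos": TCP position; "ee_rot": TCP orientation; "wrist_force": force on the tool from outside, world axes, zero at the start; "moment": the same for the moment, N m; "gripper_width": opening from 0.0 (shut) to 1.0 (fully open); "gripper_force": force on a finger pad.
Only numpy, scipy, OpenCV 4.12 (cv2) and the standard library are available. Lean on these libraries where they do the work, as an engineer would, in place of code of your own. Each camera call takes 0.05 s, during which the arm holds its last target. There are 200 camera calls.

## Working session

There is one attempt and no reset: what is moved stays moved. The work goes in short steps, Python scripts to look and compute and a tool call to move; the robot and the scene stay as the last step left them, time stands still between calls to the robot, and variables do not carry over. Pictures are saved under pics/ and viewed, at most 10 in all, crops included, and the job is handed in when it is done.

Besides the shell and the picture viewer there is one more tool, called after "Call:" in YAML: its name, and indented under it one key for each argument. step_arm: Moves the arm, as the interface text tells. Its arguments: {"type":"object","properties":{"targets":{"type":"string"},"claw":{"type":"number"}},"required":["targets"]}

```bash
mkdir -p pics
cat > h.py <<'E'
import numpy as np, cv2, json
from station import sense, cams, r
def cap(n):
    s=sense(); c=cams.capture(n)
    if n=="wrist":
        T=np.array(c["tool_from_camera"]); R=np.array(s["ee_rot"]); 
        c["eye"]=np.array(s["tcp_pos"])+R@T[:3,3]; c["rotation"]=R@T[:3,:3]
    c["eye"]=np.array(c["eye"]); c["rotation"]=np.array(c["rotation"])
    c["f"]=c["frame"].shape[0]/2/np.tan(np.radians(c["vertical_fov"])/2)
    return c
def ray(c,u,v):
    d=c["rotation"]@np.array([(u-c["cx"])/c["f"],(v-c["cy"])/c["f"],1]); return d/np.linalg.norm(d)
def atz(c,u,v,z):
    d=ray(c,u,v); return c["eye"]+d*(z-c["eye"][2])/d[2]
def tri(ob):
    A=0;b=0
    for c,u,v in ob:
        d=ray(c,u,v);P=np.eye(3)-np.outer(d,d);A=A+P;b=b+P@c["eye"]
    return np.linalg.solve(A,b)
def proj(c,p):
    q=c["rotation"].T@(np.array(p)-c["eye"]); return c["cx"]+c["f"]*q[0]/q[2], c["cy"]+c["f"]*q[1]/q[2]
def save(n,c): 
    import pickle; pickle.dump(c,open(n+".pkl","wb"))
def load(n):
    import pickle; return pickle.load(open(n+".pkl","rb"))
E
python3 - <<'E'
from h import *
s=sense(); print(s["time_s"],s["tcp_pos"],np.round(s["ee_rot"],3),s["gripper_width"])
for n in("scene","top","wrist"):
    c=cap(n); save(n+"0",c); cv2.imwrite(f"pics/{n}0.png",c["frame"] if n=="wrist" else cv2.resize(c["frame"],(800,600),interpolation=cv2.INTER_CUBIC)); print(n,c["eye"],np.round(c["rotation"],2).tolist(),c["f"])
E
```

```text
0.0 [0.20808011 0.58871204 0.22146517] [[ 0.943 -0.334 -0.001]
 [-0.334 -0.943 -0.002]
 [ 0.     0.002 -1.   ]] 0.9982544742462935
scene [-0.06719289 -0.68281233  0.82723766] [[0.76, -0.39, 0.53], [-0.65, -0.42, 0.63], [-0.02, -0.82, -0.57]] 376.1624564420776
top [0.36452106 0.10289006 1.35420133] [[0.08, -0.98, 0.21], [-1.0, -0.08, 0.01], [0.01, -0.21, -0.98]] 402.20689645780305
wrist [0.2728847  0.56568903 0.38386134] [[-0.33, -0.91, -0.23], [-0.94, 0.32, 0.08], [0.0, 0.25, -0.97]] 270.29310131509743
```

View pics/top0.png

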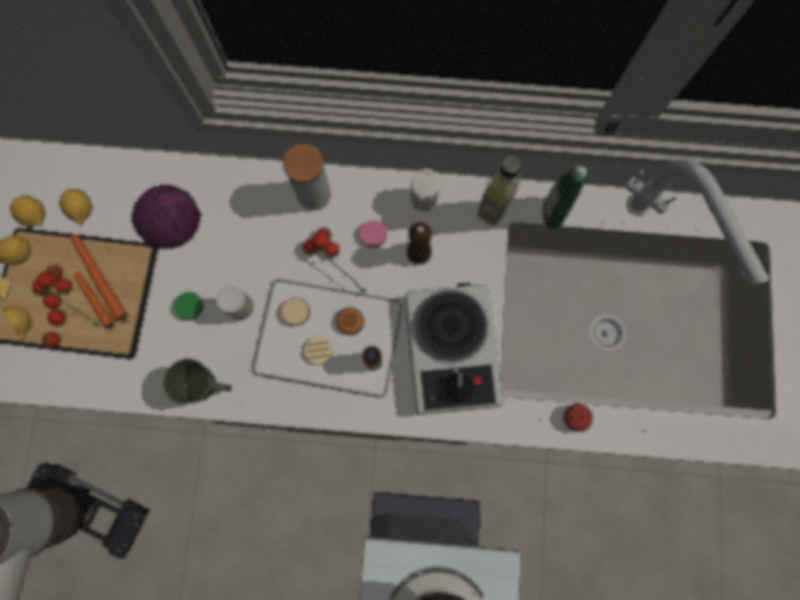

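View pics/scene0.png

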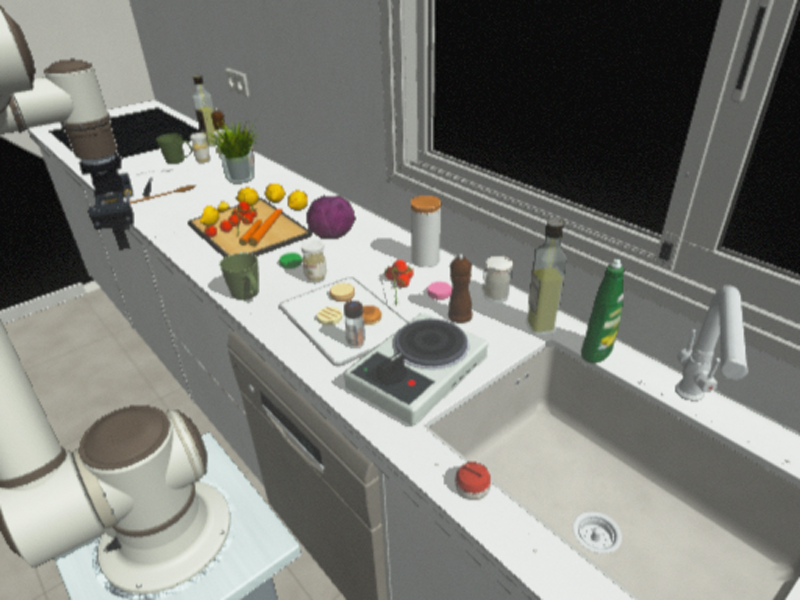

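The top view (800 px wide) shows base half at (295,312), cheese at (318,350), domed top at (350,320), spice jar at (372,357), plate at (452,325) and knob at (458,385). In the scene view they are at (342,292), (330,315), (370,314), (354,325), (430,342) and about (385,366).

Run:
```python
from h import *
t=load("top0");s=load("scene0");k=1.5625
for n,a,b,z in [("base",(295,311),(342,291),.026),("cheese",(318,350),(330,315),.022),("top",(350,320),(371,313),.03),("plate",(451,325),(430,342),.068),("jarcap",(372,355),(354,308),.113),("mill",(419,230),(461,259),.17),("knobbar",(458,383),(383,362),.099),("red",(478,381),(411,383),.055)]:
    print(n,np.round(tri([(t,a[0]/k,a[1]/k),(s,b[0]/k,b[1]/k)]),3),"top@z",np.round(atz(t,a[0]/k,a[1]/k,z)[:2],3),"sc",np.round(atz(s,b[0]/k,b[1]/k,z)[:2],3))
# casing corners z=.055
for p in [(406,290),(488,285),(501,405),(417,411)]: print(np.round(atz(t,p[0]/k,p[1]/k,.055),3))
c=s["frame"][190:280,200:330]; cv2.imwrite("pics/crop.png",cv2.resize(c,None,fx=6,fy=6,interpolation=cv2.INTER_CUBIC))
```

```text
base [0.605 0.351 0.019] top@z [0.604 0.349] sc [0.598 0.342]
cheese [0.526 0.292 0.015] top@z [0.525 0.291] sc [0.52  0.284]
top [0.597 0.229 0.019] top@z [0.594 0.229] sc [0.59  0.216]
plate [0.594 0.016 0.06 ] top@z [0.594 0.015] sc [0.585 0.01 ]
jarcap [0.514 0.171 0.104] top@z [0.513 0.17 ] sc [0.506 0.161]
mill [0.764 0.099 0.156] top@z [0.761 0.098] sc [0.745 0.083]
knobbar [0.465 0.    0.091] top@z [ 0.473 -0.005] sc [ 0.451 -0.003]
red [ 0.483 -0.048  0.056] top@z [ 0.485 -0.049] sc [ 0.483 -0.046]
[0.664 0.114 0.055]
[ 0.689 -0.058  0.055]
[ 0.44  -0.099  0.055]
[0.414 0.071 0.055]
```

Call:
step_arm:
  targets: "3.6 1.45 0 0;3.6 1.45 0 0;3.6 1.45 0 0;3.6 1.45 0 0;3.6 1.45 0 0;3.6 1.45 0 0;3.6 1.45 0 0;3.6 1.45 0 0;3.6 1.45 0 0;3.6 1.45 0 0;3.6 1.45 0 0;3.6 1.45 0 0"
  claw: 8.7

```text
time_s: 1.15
tcp_pos: [0.5586, 0.2796, 0.2223]
ee_rot: [[0.943, -0.333, -0.001], [-0.333, -0.943, -0.0], [-0.0, 0.0, -1.0]]
wrist_force: [1.1, 0.5, 0.1]
gripper_width: 0.995
gripper_force: 0.0
```

Call:
step_arm:
  targets: "0 0 0 7;0 0 0 7;0 0 0 7;0 0 0 7;0 0 0 7;0 0 0 7;0 0 0 7;0 0 0 7;0 0 0 7;0 0 0 7.5;0 0 0 0;0 0 0 0"

```text
time_s: 2.15
tcp_pos: [0.5575, 0.2811, 0.2222]
ee_rot: [[0.01, -1.0, -0.001], [-1.0, -0.01, -0.0], [0.0, 0.001, -1.0]]
wrist_force: [-1.1, 0.6, -0.5]
gripper_width: 0.997
gripper_force: 0.0
```

Run:
```python
from h import *
s=sense(); print(s["time_s"],s["tcp_pos"],np.round(s["ee_rot"],3).tolist(),np.round(s["joints"],1))
c=cap("wrist"); save("w1",c); cv2.imwrite("pics/w1.png",cv2.resize(c["frame"],(800,600),interpolation=cv2.INTER_CUBIC))
```

```text
2.15 [0.55746243 0.28114854 0.2222191 ] [[0.01, -1.0, -0.001], [-1.0, -0.01, -0.0], [0.0, 0.001, -1.0]] [ 41.6  22.    0.4  -0.  -68.4 -41. ]
```

View pics/w1.png

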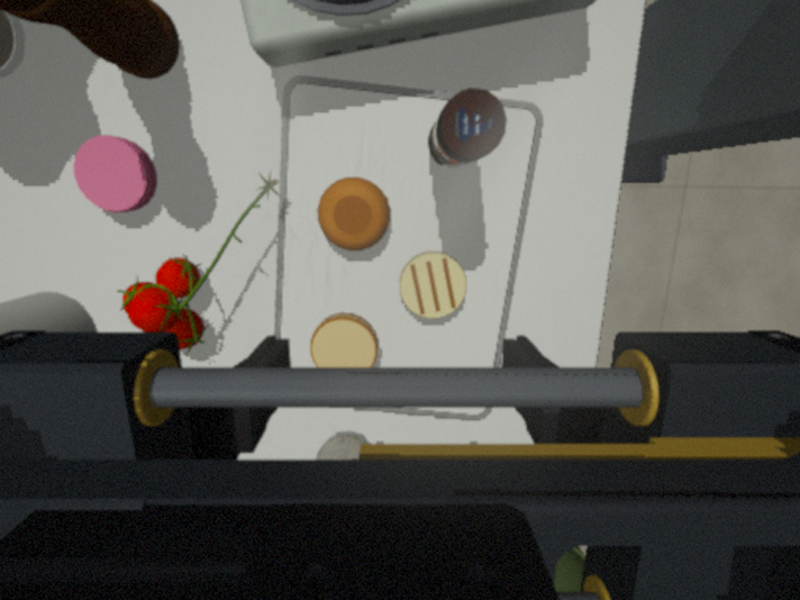

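The wrist view shows the top half at (353,213), cheese at (433,285), base at (344,346) partly hidden by the gripper, and the jar cap at (472,125). I'll move closer to the base for a second view.

Call:
step_arm:
  targets: "-3 -1.5 0 0;-3 -1.5 0 0;-3 -1.5 0 0;-1 0 0 0;0 0 0 0;0 0 0 0"

```text
time_s: 2.7
tcp_pos: [0.6015, 0.3816, 0.2216]
ee_rot: [[0.009, -1.0, -0.001], [-1.0, -0.009, -0.001], [0.001, 0.001, -1.0]]
wrist_force: [-0.0, -1.5, 0.3]
gripper_width: 0.999
gripper_force: 0.0
```

Run:
```python
from h import *
s=sense(); print(s["time_s"],s["tcp_pos"])
c=cap("wrist"); save("w2",c)
a=load("w1")
# predict from earlier estimate, refine with fitted outlines
cv2.imwrite("pics/w2.png",np.hstack([cv2.resize(a["frame"][90:240,180:320],None,fx=2.8,fy=2.8,interpolation=3),cv2.resize(c["frame"][:215,150:290],(392,420) if 0 else None,fx=2.8,fy=2.8,interpolation=3)[:420]]))
for n,p in dict(base=(.604,.35,.026),cheese=(.525,.291,.022),top=(.596,.229,.03)).items(): print(n,np.round(proj(a,p)),np.round(proj(c,p)))
```

```text
2.7 [0.60147207 0.38164436 0.22163019]
base [220. 223.] [252. 152.]
cheese [277. 182.] [314. 106.]
top [224. 135.] [260.  50.]
```

View pics/w2.png

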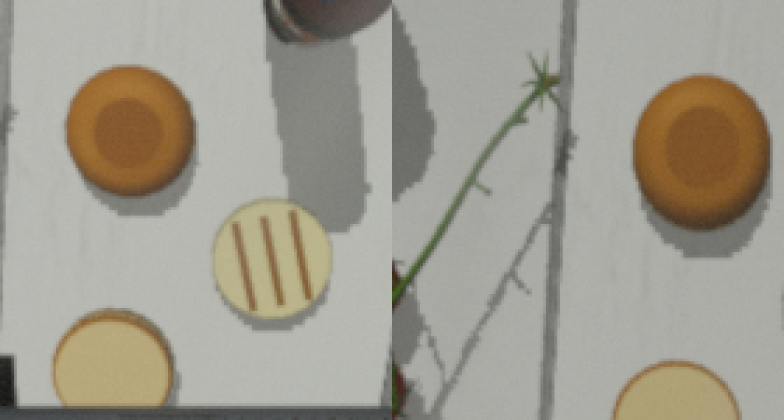

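Left panel (w1) and right panel (w2): discs are sharp and separable by colour. I'll segment the top faces and triangulate.

```bash
cat >> h.py <<'E'
def blobs(c,kind,rect=None):
    hsv=cv2.cvtColor(c["frame"],cv2.COLOR_BGR2HSV); H,S,V=cv2.split(hsv)
    if kind=="pale": m=((H>15)&(H<35)&(S>50)&(V>120))
    else: m=((H>5)&(H<20)&(S>140)&(V>50))
    m=cv2.morphologyEx(m.astype(np.uint8),cv2.MORPH_CLOSE,np.ones((5,5)))
    if rect: z=np.zeros_like(m);x0,y0,x1,y1=rect;z[y0:y1,x0:x1]=1;m*=z
    out=[]
    for q in cv2.findContours(m,cv2.RETR_EXTERNAL,cv2.CHAIN_APPROX_NONE)[0]:
        if cv2.contourArea(q)>500: e=cv2.fitEllipse(cv2.convexHull(q)); out.append((tuple(np.round(e[0],1)),tuple(np.round(e[1],1)),cv2.contourArea(q)))
    return out
E
python3 - <<'E'
from h import *
a=load("w1");c=load("w2")
for n,k in (("w1",a),("w2",c)):
  for kind in("pale","brown"): print(n,kind,blobs(k,kind))
E
```

```text
w1 pale [((np.float64(219.7), np.float64(221.8)), (np.float64(42.9), np.float64(43.5)), 1179.5), ((np.float64(276.6), np.float64(182.1)), (np.float64(41.8), np.float64(42.4)), 1340.5), ((np.float64(225.1), np.float64(134.4)), (np.float64(41.9), np.float64(45.3)), 1370.5)]
w1 brown [((np.float64(108.7), np.float64(192.9)), (np.float64(52.5), np.float64(59.3)), 629.5), ((np.float64(225.5), np.float64(135.9)), (np.float64(43.1), np.float64(44.1)), 1430.5)]
w2 pale [((np.float64(250.9), np.float64(151.8)), (np.float64(46.1), np.float64(46.7)), 1635.5), ((np.float64(312.9), np.float64(106.5)), (np.float64(45.0), np.float64(48.1)), 1645.5), ((np.float64(258.9), np.float64(49.9)), (np.float64(44.6), np.float64(48.1)), 1563.0)]
w2 brown [((np.float64(136.2), np.float64(119.0)), (np.float64(42.3), np.float64(63.9)), 1166.5), ((np.float64(260.0), np.float64(53.2)), (np.float64(47.0), np.float64(51.9)), 1829.0)]
```

Run:
```python
from h import *
a=load("w1");c=load("w2")
for n,p,q,z in(("base",(219.7,222.3),(250.9,152.3),.026),("cheese",(276.6,182.1),(312.9,106.8),.022),("top",(225.5,135.9),(260,53.2),.022)):
  print(n,np.round(tri([(a,*p),(c,*q)]),4),np.round(atz(a,*p,z),4),np.round(atz(c,*q,z),4))
```

```text
base [0.6055 0.3515 0.02  ] [0.6047 0.3493 0.026 ] [0.6054 0.3509 0.026 ]
cheese [0.5256 0.2923 0.0175] [0.526  0.2913 0.022 ] [0.5266 0.2926 0.022 ]
top [0.5953 0.2301 0.0198] [0.5952 0.23   0.022 ] [0.5953 0.2307 0.022 ]
```

Call:
step_arm:
  targets: "1.6 -0.2 3.5 0.5;1.6 -0.15 3.5 0;0 0 3.5 0;0 0 3.5 0;0 0 3.0 0;0 0 0 0;0 0 0 0"

```text
time_s: 3.33
tcp_pos: [0.6049, 0.3479, 0.052]
ee_rot: [[-0.002, -1.0, -0.002], [-1.0, 0.002, -0.003], [0.003, 0.002, -1.0]]
wrist_force: [-0.2, 0.9, 0.8]
gripper_width: 1.001
gripper_force: 0.0
```

Run:
```python
from h import *
t=load("top0");k=1.5625
print(sense()["tcp_pos"],"mustard",atz(t,231/k,298/k,.103))
c=cap("wrist"); save("w3",c); cv2.imwrite("pics/w3.png",c["frame"])
```

```text
[0.60494654 0.34789862 0.05203777] mustard [0.60611119 0.46732737 0.103     ]
```

View pics/w3.png

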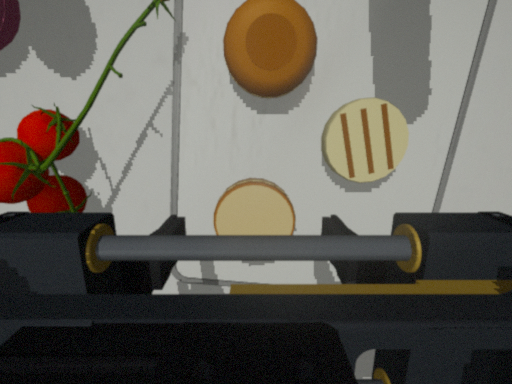

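Base is centred between the fingers (about (255,220)); the tomatoes and the other discs are clear. Descend and grip.

Call:
step_arm:
  targets: "-0.2 0 2.5 0;0 0 1.5 0;0 0 0 0;0 0 0 0"

```text
time_s: 3.72
tcp_pos: [0.6066, 0.3521, 0.015]
ee_rot: [[-0.002, -1.0, 0.003], [-1.0, 0.002, 0.002], [-0.002, -0.003, -1.0]]
wrist_force: [0.2, 1.2, 0.6]
gripper_width: 0.994
gripper_force: 0.0
```

Call:
step_arm:
  targets: "0 0 0 0;0 0 0 0;0 0 0 0;0 0 0 0;0 0 0 0;0 0 0 0"
  claw: 5

```text
time_s: 4.22
tcp_pos: [0.6057, 0.3517, 0.0133]
ee_rot: [[-0.002, -1.0, 0.001], [-1.0, 0.002, 0.0], [-0.0, -0.001, -1.0]]
wrist_force: [-0.6, -0.4, 3.0]
gripper_width: 0.699
gripper_force: 30.0
```

Call:
step_arm:
  targets: "0 0 -2 0;0 0 -3 0;0 0 -3 0;0 0 -4 0;0 0 -3 0;0 0 0 0"

```text
time_s: 4.72
tcp_pos: [0.6091, 0.3536, 0.1715]
ee_rot: [[-0.001, -1.0, 0.013], [-1.0, 0.001, 0.008], [-0.008, -0.013, -1.0]]
wrist_force: [0.6, 2.0, 1.0]
gripper_width: 0.699
gripper_force: 30.0
```

Call:
step_arm:
  targets: "3.7 0.2 0 0;3.7 0.2 0 0;3.7 0.2 0 0;3.7 0.2 0 0;3.7 0.2 0 0;3.5 0 0 0;0 0 0 0;0 0 0 0;0 0 0 0"

```text
time_s: 5.47
tcp_pos: [0.5951, 0.1315, 0.1624]
ee_rot: [[-0.003, -1.0, 0.0], [-1.0, 0.003, 0.0], [-0.0, -0.0, -1.0]]
wrist_force: [0.9, 0.2, -1.4]
gripper_width: 0.702
gripper_force: 30.0
```

Run:
```python
from h import *
print(sense()["tcp_pos"])
c=cap("wrist"); save("w4",c); cv2.imwrite("pics/w4.png",cv2.resize(c["frame"],(800,600),interpolation=3))
print(proj(c,(.594,.016,.068)),proj(c,(.465,0,.099)))
```

```text
[0.59513562 0.13151495 0.16240341]
(np.float64(255.51517475262614), np.float64(67.03752397468782)) (np.float64(427.6269696571987), np.float64(35.531560320403884))
```

View pics/w4.png

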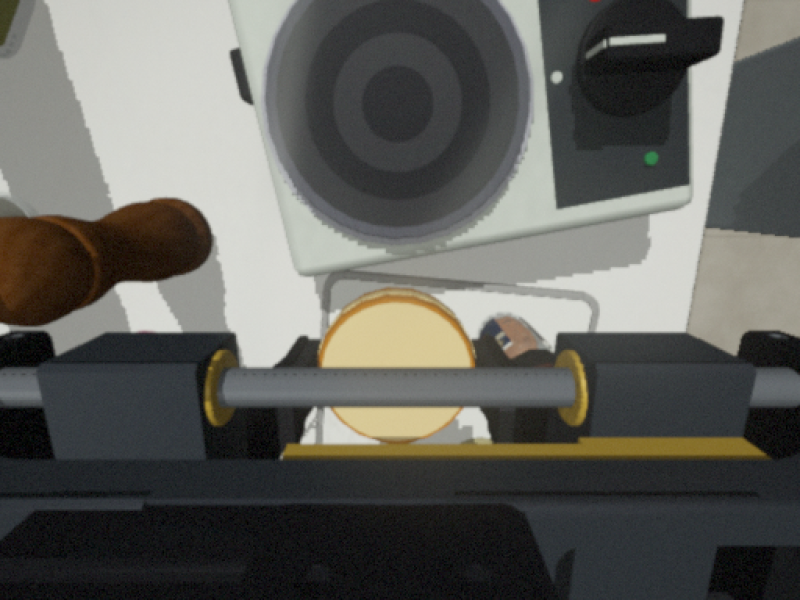

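Plate rings centre at (398,104), held base face centred at about (397,366), white dot (557,77), pointer directed nearly at it.

Run:
```python
from h import *
c=load("w4");t=load("top0");s=load("scene0");k=1.5625
u=lambda x:(x+.5)/k-.5
print(atz(c,u(398),u(104),.068), tri([(c,u(398),u(104)),(t,u(451),u(325)),(s,u(430),u(342))]))
print("held",atz(c,u(396.5),u(366),.175))
print("whitedot",atz(c,u(557),u(77),.055),"green",atz(c,u(652),u(158),.055))
print("pointer ends z.099",atz(c,u(612),u(44),.099),atz(c,u(666),u(39),.099),"bar far end",atz(c,u(720),u(28),.099))
```

```text
[0.59485501 0.0154672  0.068     ] [0.5940531  0.01572675 0.06121034]
held [0.5960507  0.12754232 0.175     ]
whitedot [ 0.50241184 -0.00133918  0.055     ] green [0.44053152 0.04345473 0.055     ]
pointer ends z.099 [ 0.49279024 -0.00509543  0.099     ] [ 0.46730936 -0.00720244  0.099     ] bar far end [ 0.4424329  -0.01182757  0.099     ]
```

Call:
step_arm:
  targets: "3.8 0 0 0;3.8 0 0 0;3.75 0 0 0;0 0 2.5 0;0 0 2.5 0;0 0 2.0 0;0 0 0 0;0 0 0 0;0 0 0 0"

```text
time_s: 6.27
tcp_pos: [0.5961, 0.0192, 0.0937]
ee_rot: [[-0.0, -1.0, 0.002], [-1.0, 0.0, -0.0], [0.0, -0.002, -1.0]]
wrist_force: [0.6, 0.2, -0.2]
gripper_width: 0.7
gripper_force: 30.0
```

Call:
step_arm:
  targets: "0.1 0.1 1.0 0;0 0 0.7 0;0 0 0.2 0;0 0 0.1 0;0 0 0 0;0 0 0 0"

```text
time_s: 6.77
tcp_pos: [0.5935, 0.0173, 0.0736]
ee_rot: [[-0.002, -1.0, -0.0], [-1.0, 0.002, 0.0], [-0.0, 0.0, -1.0]]
wrist_force: [-2.2, 1.3, 5.7]
gripper_width: 0.7
gripper_force: 30.0
```

Call:
step_arm:
  targets: "0 0 0 0;0 0 0 0;0 0 0 0;0 0 0 0"
  claw: 8.2

```text
time_s: 7.1
tcp_pos: [0.5938, 0.017, 0.0724]
ee_rot: [[-0.002, -1.0, -0.0], [-1.0, 0.002, -0.0], [0.0, 0.0, -1.0]]
wrist_force: [-0.1, -0.4, -0.1]
gripper_width: 0.897
gripper_force: 0.0
```

Call:
step_arm:
  targets: "0 0 -2 0;0 0 -3 0;0 0 -3 0;-3.7 0 -1 0;-3.8 0 0 0;-3.8 0 0 0;0 0 0 0;0 0 0 0;0 0 0 0"

```text
time_s: 7.85
tcp_pos: [0.5937, 0.13, 0.1621]
ee_rot: [[-0.002, -1.0, -0.001], [-1.0, 0.002, -0.001], [0.001, 0.001, -1.0]]
wrist_force: [-0.3, -0.2, -0.1]
gripper_width: 0.943
gripper_force: 0.0
```

Run:
```python
from h import *
print(sense()["time_s"],sense()["tcp_pos"])
c=cap("wrist"); save("w5",c); cv2.imwrite("pics/w5.png",c["frame"][:250])
b=blobs(c,"pale"); print(b)
for q in b: print(atz(c,*q[0],.086), atz(c,*q[0],.022))
```

```text
7.85 [0.59372313 0.12996559 0.1620982 ]
[((np.float64(327.8), np.float64(279.3)), (np.float64(37.7), np.float64(342.6)), 3478.5), ((np.float64(252.9), np.float64(64.4)), (np.float64(76.0), np.float64(81.9)), 4751.5)]
[0.52066571 0.21228558 0.086     ] [0.50066257 0.25264317 0.022     ]
[0.59491499 0.01578126 0.086     ] [0.59484309 0.00338986 0.022     ]
```

View pics/w5.png

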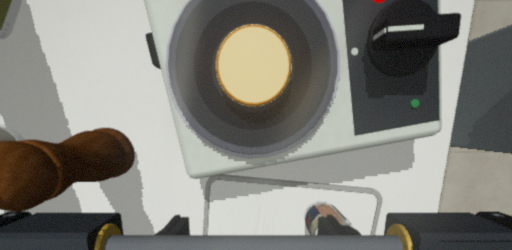

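Base sits at (253,64), i.e. (0.595, 0.016): centred on the plate. Now the cheese.

Call:
step_arm:
  targets: "-3.3 1.35 0 0;-3.3 1.35 0 0;-3.2 1.35 0 0;-3.2 1.35 0 0;-3.2 1.35 0 0;0 0 3.5 0;0 0 3.5 0;0 0 2 0;0 0 0 0;0 0 0 0;0 0 0 0"
  claw: 8.7

```text
time_s: 8.82
tcp_pos: [0.5284, 0.2921, 0.0741]
ee_rot: [[-0.003, -1.0, 0.002], [-1.0, 0.003, 0.001], [-0.001, -0.002, -1.0]]
wrist_force: [0.2, 0.1, 0.8]
gripper_width: 1.0
gripper_force: 0.0
```

Run:
```python
from h import *
print(sense()["tcp_pos"])
c=cap("wrist"); save("w6",c); cv2.imwrite("pics/w6.png",c["frame"])
for kind,z in(("pale",.022),("brown",.022)):
  for q in blobs(c,kind): print(kind,q,atz(c,*q[0],z))
```

```text
[0.52837025 0.29208814 0.07412536]
pale ((np.float64(257.6), np.float64(205.7)), (np.float64(69.1), np.float64(69.7)), 3535.0) [0.52591376 0.29063401 0.022     ]
pale ((np.float64(166.9), np.float64(127.1)), (np.float64(71.2), np.float64(76.6)), 3702.0) [0.59605311 0.22711613 0.022     ]
brown ((np.float64(169.3), np.float64(131.0)), (np.float64(74.4), np.float64(79.5)), 4053.0) [0.59443165 0.23005535 0.022     ]
```

Call:
step_arm:
  targets: "0.05 0.2 3 0;0 0 2.1 0;0 0 1 0;0 0 0 0;0 0 0 0;0 0 0 0"

```text
time_s: 9.37
tcp_pos: [0.5262, 0.2926, 0.0134]
ee_rot: [[-0.002, -1.0, 0.003], [-1.0, 0.002, 0.002], [-0.002, -0.003, -1.0]]
wrist_force: [-0.3, -0.6, -0.4]
gripper_width: 1.002
gripper_force: 0.0
```

Call:
step_arm:
  targets: "0 0 0 0;0 0 0 0;0 0 0 0;0 0 0 0;0 0 0 0;0 0 0 0"
  claw: 5

```text
time_s: 9.87
tcp_pos: [0.5249, 0.2917, 0.0117]
ee_rot: [[-0.002, -1.0, 0.0], [-1.0, 0.002, 0.0], [-0.0, -0.0, -1.0]]
wrist_force: [-1.3, -0.2, 0.9]
gripper_width: 0.667
gripper_force: 30.0
```

Call:
step_arm:
  targets: "0 0 -2 0;0 0 -3 0;0 0 -3 0;0 0 -4 0;0 0 -3 0;0 0 0 0"

```text
time_s: 10.37
tcp_pos: [0.5284, 0.2941, 0.1693]
ee_rot: [[-0.001, -1.0, 0.012], [-1.0, 0.001, 0.008], [-0.008, -0.012, -1.0]]
wrist_force: [0.4, -0.0, 0.2]
gripper_width: 0.669
gripper_force: 30.0
```

Call:
step_arm:
  targets: "3.3 -1.4 0 0;3.3 -1.4 0 0;3.3 -1.4 0 0;3.2 -1.4 0 0;3.2 -1.2 0 0;0 0 0 0;0 0 0 0;0 0 0 0"

```text
time_s: 11.03
tcp_pos: [0.5922, 0.1284, 0.161]
ee_rot: [[-0.003, -1.0, -0.001], [-1.0, 0.003, -0.0], [0.0, 0.001, -1.0]]
wrist_force: [0.1, -0.1, -1.6]
gripper_width: 0.667
gripper_force: 30.0
```

Run:
```python
from h import *
p=sense()["tcp_pos"];print(p)
c=cap("wrist"); save("w7",c); cv2.imwrite("pics/w7.png",c["frame"])
for q in blobs(c,"pale"): print(q,"onplate",atz(c,*q[0],.086),"held",atz(c,*q[0],p[2]+.01))
```

```text
[0.59222637 0.12839836 0.16101179]
((np.float64(314.4), np.float64(281.4)), (np.float64(45.3), np.float64(320.8)), 4209.5) onplate [0.53271507 0.21247899 0.086     ] held [0.55452837 0.15796244 0.17101179]
((np.float64(253.4), np.float64(232.7)), (np.float64(89.0), np.float64(93.0)), 3390.0) onplate [0.59305751 0.16058158 0.086     ] held [0.59325344 0.12465701 0.17101179]
((np.float64(251.2), np.float64(66.1)), (np.float64(76.7), np.float64(81.8)), 4787.0) onplate [0.59467022 0.01573519 0.086     ] held [0.5942884  0.03170112 0.17101179]
```

View pics/w7.png

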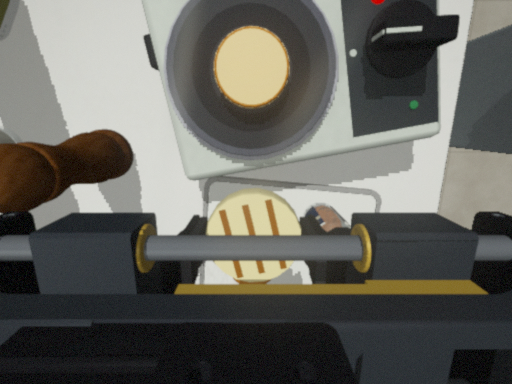

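Cheese is held level at (253,233); base on the plate at (251,66). Move over and lower.

Call:
step_arm:
  targets: "3.8 -0.15 0 0;3.7 0 0 0;3.65 0 0 0;0 0 2.5 0;0 0 2 0;0 0 1.0 0;0 0 0 0;0 0 0 0;0 0 0 0"

```text
time_s: 11.83
tcp_pos: [0.5947, 0.0181, 0.1077]
ee_rot: [[-0.0, -1.0, 0.002], [-1.0, 0.0, 0.0], [-0.0, -0.002, -1.0]]
wrist_force: [0.4, 0.3, 0.2]
gripper_width: 0.665
gripper_force: 30.0
```

Call:
step_arm:
  targets: "0 0 1 0;0 0 0.5 0;0 0 0.1 0;0 0 0 0;0 0 0 0;0 0 0 0"

```text
time_s: 12.33
tcp_pos: [0.5938, 0.017, 0.0906]
ee_rot: [[-0.002, -1.0, 0.0], [-1.0, 0.002, -0.0], [0.0, -0.0, -1.0]]
wrist_force: [0.1, -0.3, -1.1]
gripper_width: 0.667
gripper_force: 30.0
```

Call:
step_arm:
  targets: "0 0 0.1 0;0 0 0 0;0 0 0 0;0 0 0 0"

```text
time_s: 12.67
tcp_pos: [0.594, 0.017, 0.0901]
ee_rot: [[-0.002, -1.0, 0.001], [-1.0, 0.002, -0.0], [0.0, -0.001, -1.0]]
wrist_force: [-1.2, 0.2, 3.6]
gripper_width: 0.668
gripper_force: 30.0
```

Call:
step_arm:
  targets: "0 0 0 0;0 0 0 0;0 0 0 0;0 0 0 0"
  claw: 8.2

```text
time_s: 13.0
tcp_pos: [0.5936, 0.017, 0.0891]
ee_rot: [[-0.002, -1.0, -0.001], [-1.0, 0.002, -0.0], [0.0, 0.001, -1.0]]
wrist_force: [-0.0, -0.1, 0.8]
gripper_width: 0.879
gripper_force: 0.0
```

Call:
step_arm:
  targets: "0 0 -2 0;0 0 -3 0;0 0 -2 0;-3.7 0 0 0;-3.8 0 0 0;-3.8 0 0 0;0 0 0 0;0 0 0 0;0 0 0 0"

```text
time_s: 13.75
tcp_pos: [0.5937, 0.13, 0.1591]
ee_rot: [[-0.002, -1.0, -0.001], [-1.0, 0.002, -0.0], [0.0, 0.001, -1.0]]
wrist_force: [-1.0, -0.2, -0.2]
gripper_width: 0.941
gripper_force: 0.0
```

Run:
```python
from h import *
p=sense()["tcp_pos"];print(p)
c=cap("wrist"); save("w8",c); cv2.imwrite("pics/w8.png",c["frame"])
for q in blobs(c,"pale"): print(q,"onplate",atz(c,*q[0],.1))
```

```text
[0.59367533 0.13001811 0.15910742]
((np.float64(332.3), np.float64(279.2)), (np.float64(38.7), np.float64(333.8)), 3477.5) onplate [0.52177939 0.20153412 0.1       ]
((np.float64(252.4), np.float64(61.4)), (np.float64(78.4), np.float64(85.8)), 5166.0) onplate [0.5952594 0.0170473 0.1      ]
```

Call:
step_arm:
  targets: "-3.4 0 0 0;-3.3 0 0 0;-3.3 0 0 0;0 0 0 6;0 0 0 6;0 0 0 6;0 0 0 6;0 0 2 6;0 0 3 0;0 0 0 0;0 0 0 0;0 0 0 0"
  claw: 8.7

```text
time_s: 14.8
tcp_pos: [0.5953, 0.2294, 0.1107]
ee_rot: [[-0.502, -0.865, 0.002], [-0.865, 0.502, 0.0], [-0.001, -0.001, -1.0]]
wrist_force: [-0.0, 0.6, 0.3]
gripper_width: 0.996
gripper_force: 0.0
```

Run:
```python
from h import *
s=sense();p=s["tcp_pos"];print(p)
c=cap("wrist"); save("w9",c); cv2.imwrite("pics/w9.png",c["frame"])
for q in blobs(c,"brown"):
  t=atz(c,*q[0],.022);print(q,t,"tool delta cm",100*np.array(s["ee_rot"]).T@(t-p))
```

```text
[0.59527316 0.22944792 0.1107438 ]
((np.float64(255.1), np.float64(195.3)), (np.float64(57.8), np.float64(60.4)), 2495.0) [0.59501126 0.22977006 0.022     ] tool delta cm [-7.36612742e-03  5.09091775e-02  8.87432768e+00]
```

View pics/w9.png

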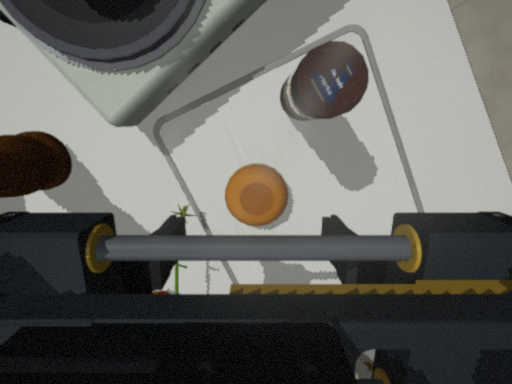

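The top half is at (256,195), right between the fingers; the jar is clear of the gripper. Descend, grip and lift.

Call:
step_arm:
  targets: "0 0.05 3 0;0 0 3 0;0 0 2.5 0;0 0 1.3 0;0 0 0 0;0 0 0 0;0 0 0 0"

```text
time_s: 15.43
tcp_pos: [0.5953, 0.2311, 0.0138]
ee_rot: [[-0.502, -0.865, 0.003], [-0.865, 0.502, 0.002], [-0.003, -0.002, -1.0]]
wrist_force: [0.3, -0.3, -0.4]
gripper_width: 1.0
gripper_force: 0.0
```

Call:
step_arm:
  targets: "0 0 0 0;0 0 0 0;0 0 0 0;0 0 0 0;0 0 0 0;0 0 0 0"
  claw: 5

```text
time_s: 15.93
tcp_pos: [0.5939, 0.2304, 0.012]
ee_rot: [[-0.502, -0.865, 0.0], [-0.865, 0.502, 0.0], [-0.0, -0.0, -1.0]]
wrist_force: [0.3, -0.1, 2.2]
gripper_width: 0.703
gripper_force: 30.0
```

Call:
step_arm:
  targets: "0 0 -2 0;0 0 -3 0;0 0 -3 0;0 0 -4 0;0 0 -3 0;0 0 0 -6;0 0 0 -6;0 0 0 -6;0 0 0 -6;0 0 0 -6;0 0 0 0;0 0 0 0"

```text
time_s: 16.93
tcp_pos: [0.5936, 0.2302, 0.1612]
ee_rot: [[-0.005, -1.0, -0.001], [-1.0, 0.005, -0.0], [0.0, 0.001, -1.0]]
wrist_force: [0.3, 0.4, 0.1]
gripper_width: 0.697
gripper_force: 30.0
```

Call:
step_arm:
  targets: "3.6 -0.1 0 0;3.6 0 0 0;3.6 0 0 0;3.6 0 0 0;3.6 0 0 0;3.3 0 0 0;0 0 2 0;0 0 2 0;0 0 0 0;0 0 0 0;0 0 0 0"

```text
time_s: 17.85
tcp_pos: [0.5951, 0.0176, 0.1225]
ee_rot: [[-0.002, -1.0, 0.001], [-1.0, 0.002, -0.0], [0.0, -0.001, -1.0]]
wrist_force: [0.3, 0.6, -1.0]
gripper_width: 0.701
gripper_force: 30.0
```

Call:
step_arm:
  targets: "0 0 1 0;0 0 0.5 0;0 0 0.2 0;0 0 0 0;0 0 0 0;0 0 0 0"

```text
time_s: 18.35
tcp_pos: [0.5944, 0.0174, 0.1046]
ee_rot: [[-0.002, -1.0, 0.0], [-1.0, 0.002, 0.0], [-0.0, -0.0, -1.0]]
wrist_force: [-0.1, -0.4, -1.1]
gripper_width: 0.699
gripper_force: 30.0
```

Call:
step_arm:
  targets: "0.05 0 0.1 0;0 0 0 0;0 0 0 0;0 0 0 0"

```text
time_s: 18.68
tcp_pos: [0.5947, 0.017, 0.1043]
ee_rot: [[-0.002, -1.0, 0.001], [-1.0, 0.002, 0.0], [-0.0, -0.001, -1.0]]
wrist_force: [-1.9, 2.4, 5.0]
gripper_width: 0.694
gripper_force: 30.0
```

Call:
step_arm:
  targets: "0 0 0 0;0 0 0 0;0 0 0 0;0 0 0 0"
  claw: 8.2

```text
time_s: 19.02
tcp_pos: [0.5941, 0.0165, 0.103]
ee_rot: [[-0.003, -1.0, -0.001], [-1.0, 0.003, -0.0], [0.0, 0.001, -1.0]]
wrist_force: [0.0, 0.1, -0.0]
gripper_width: 0.897
gripper_force: 0.0
```

Call:
step_arm:
  targets: "0 0 -2 0;0 0 -3 0;0 0 -2 0;0 0 -2 0;-3.7 0 0 0;-3.8 0 0 0;-3.8 0 0 0;-2 0 0 0;0 0 0 0;0 0 0 0;0 0 0 0"

```text
time_s: 19.93
tcp_pos: [0.5944, 0.1493, 0.1931]
ee_rot: [[-0.002, -1.0, -0.001], [-1.0, 0.002, -0.001], [0.001, 0.001, -1.0]]
wrist_force: [-0.6, -0.4, -0.4]
gripper_width: 0.939
gripper_force: 0.0
```

Run:
```python
from h import *
p=sense()["tcp_pos"];print(p)
c=cap("wrist"); save("w10",c); t=cap("top");save("t10",t)
for q in blobs(c,"brown"): print(q,"onplate",atz(c,*q[0],.112))
s=cap("scene"); save("s10",s)
u,v=map(int,proj(s,(.53,.01,.09)));S=cv2.resize(s["frame"][v-40:v+40,u-50:u+50],None,fx=4,fy=4,interpolation=3)
W=cv2.resize(c["frame"][:160,110:],None,fx=1,fy=1)
im=np.zeros((320+160,402,3),np.uint8);im[:S.shape[0],:S.shape[1]]=S;im[320:,:W.shape[1]]=W
cv2.imwrite("pics/w10.png",im)
```

```text
[0.59438412 0.14927518 0.19308888]
((np.float64(43.0), np.float64(142.2)), (np.float64(59.8), np.float64(84.9)), 2305.5) onplate [0.78161722 0.09756486 0.112     ]
((np.float64(110.1), np.float64(121.7)), (np.float64(18.0), np.float64(49.9)), 513.0) onplate [0.7198938 0.0800289 0.112    ]
((np.float64(252.4), np.float64(40.7)), (np.float64(75.1), np.float64(85.9)), 4897.5) onplate [0.5958812  0.01635317 0.112     ]
```

View pics/w10.png

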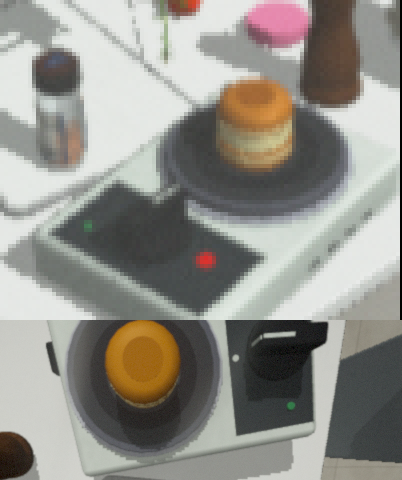

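The stack is neat and level; the plate view shows the top half at (142,360) centred. Now go above the knob and turn the gripper so it closes across the bar.

Call:
step_arm:
  targets: "2.6 2.1 0 0;2.6 2.1 0 0;2.6 2.1 0 0;2.6 2.1 0 0;2.6 2.1 0 0;2.5 2.1 0 0;0 0 0 -7;0 0 0 -7;0 0 0 -7;0 0 0 -7;0 0 0 -7;0 0 0 -7"
  claw: 5

```text
time_s: 21.08
tcp_pos: [0.4681, -0.0059, 0.1938]
ee_rot: [[0.671, -0.742, 0.0], [-0.742, -0.671, 0.0], [0.0, -0.0, -1.0]]
wrist_force: [-0.5, -0.3, 0.1]
gripper_width: 0.571
gripper_force: 0.0
```

Call:
step_arm:
  targets: "0 0 0 -7;0 0 0 -7;0 0 0 -7;0 0 0 -7;0 0 0 -7;0 0 0 -7;0 0 0 -7;0 0 0 -7;0 0 0 0;0 0 0 0;0 0 0 0"

```text
time_s: 22.0
tcp_pos: [0.4682, -0.0054, 0.1937]
ee_rot: [[0.991, 0.133, 0.0], [0.133, -0.991, 0.0], [0.0, -0.0, -1.0]]
wrist_force: [0.9, -0.5, 0.3]
gripper_width: 0.575
gripper_force: 0.0
```

Run:
```python
from h import *
s=sense();p=s["tcp_pos"];print(p,np.round(s["joints"],1))
c=cap("wrist"); save("w11",c); f=c["frame"]; cv2.imwrite("pics/w11.png",f)
u,v=map(int,proj(c,(.466,-.007,.099))); print("knob px",u,v)
g=cv2.cvtColor(f,cv2.COLOR_BGR2HSV)
m=((g[...,1]<60)&(g[...,2]>110)).astype(np.uint8); z=np.zeros_like(m); z[max(0,v-60):v+60,u-60:u+60]=1; m*=z
n,l,st,ce=cv2.connectedComponentsWithStats(m)
for i in range(1,n):
    if 15<st[i,4]<1500:
        ys,xs=np.where(l==i);q=cv2.minAreaRect(np.c_[xs,ys].astype(np.float32));b=cv2.boxPoints(q)
        print(st[i],q,atz(c,*ce[i],.099)[:2]); print(np.round([atz(c,*x,.099)[:2] for x in b],4).tolist())
for nm,mm in(("red",((g[...,0]<6)|(g[...,0]>174))&(g[...,1]>150)&(g[...,2]>90)),("green",(g[...,0]>50)&(g[...,0]<85)&(g[...,1]>100))):
    n,l,st,ce=cv2.connectedComponentsWithStats(mm.astype(np.uint8))
    for i in range(1,n):
        if 15<st[i,4]<1500: print(nm,st[i],ce[i],atz(c,*ce[i],.056)[:2])
t=load("t10")
```

```text
[ 0.46819997 -0.00537166  0.19368327] [ 19.3   8.1 -23.3   0.  -58.6  78.4]
knob px 253 196
[250 151   6   6  32] ((252.5, 153.5), (5.0, 5.0), 90.0) [ 5.08047118e-01 -4.56667346e-04]
[[0.5101, 0.0022], [0.5107, -0.0025], [0.506, -0.0031], [0.5054, 0.0016]]
[253 165   6  31 121] ((255.38233947753906, 180.02940368652344), (4.141611576080322, 30.218421936035156), 4.398705005645752) [ 0.4825067  -0.00667871]
[[0.4678, -0.0056], [0.4976, -0.0038], [0.4979, -0.0077], [0.468, -0.0097]]
[ 214  216   79   20 1356] ((253.0, 225.5), (19.0, 78.0), 90.0) [ 0.43486782 -0.01230997]
[[0.4409, 0.0295], [0.4515, -0.0482], [0.4312, -0.0517], [0.4204, 0.0274]]
[308 216   5   9  27] ((310.0, 220.0), (8.0, 4.0), 90.0) [ 0.45098265 -0.06733962]
[[0.4536, -0.0641], [0.4542, -0.0681], [0.4458, -0.0697], [0.4452, -0.0657]]
[193 246 120   9 809] ((252.5, 250.0), (8.0, 119.0), 90.0) [ 0.40958278 -0.01556443]
[[0.4053, 0.0477], [0.422, -0.0742], [0.413, -0.0759], [0.3962, 0.047]]
red [284 169  13  13 129] [290.37209302 174.75193798] [ 0.48548246 -0.04646378]
red [435 213  35  22 348] [453.55172414 222.43390805] [ 0.45517051 -0.24670101]
green [204 198   7   7  39] [206.8974359  200.71794872] [0.442397   0.04394027]
```

Call:
step_arm:
  targets: "-0.2 0.15 0 4;0 0 3.5 0;0 0 3.5 0;0 0 2.5 0;0 0 1.5 0;0 0 0 0;0 0 0 0;0 0 0 0"

```text
time_s: 22.72
tcp_pos: [0.4676, -0.0065, 0.0846]
ee_rot: [[0.998, 0.067, 0.002], [0.067, -0.998, 0.0], [0.002, -0.0, -1.0]]
wrist_force: [-0.6, -0.6, 0.2]
gripper_width: 0.574
gripper_force: 0.0
```

Run:
```python
from h import *
s=sense();print(s["tcp_pos"],s["wrist_force"],np.round(s["joints"],1))
```

```text
[ 0.4675889  -0.00646454  0.08464977] [-0.60418114 -0.56304146  0.2119073 ] [ 19.2  16.  -31.9   0.  -42.   74.6]
```

Call:
step_arm:
  targets: "-0.1 0 0.6 0;0 0 0 0;0 0 0 0;0 0 0 0"

```text
time_s: 23.05
tcp_pos: [0.4657, -0.0067, 0.0781]
ee_rot: [[0.998, 0.067, 0.001], [0.067, -0.998, 0.0], [0.001, -0.0, -1.0]]
wrist_force: [0.3, 0.2, 0.1]
gripper_width: 0.575
gripper_force: 0.0
```

Call:
step_arm:
  targets: "0 0 0 0;0 0 0 0;0 0 0 0;0 0 0 0;0 0 0 0;0 0 0 0;0 0 0 0"
  claw: 1

```text
time_s: 23.63
tcp_pos: [0.4655, -0.0067, 0.0775]
ee_rot: [[0.998, 0.068, -0.0], [0.068, -0.998, 0.0], [-0.0, -0.0, -1.0]]
wrist_force: [-0.9, 0.2, 0.7]
gripper_width: 0.205
gripper_force: 30.0
```

Call:
step_arm:
  targets: "0 0 0.4 0;0 0 0.4 0;0 0 0 0;0 0 0 0"

```text
time_s: 23.97
tcp_pos: [0.4657, -0.0067, 0.07]
ee_rot: [[0.998, 0.068, 0.0], [0.068, -0.998, -0.0], [0.0, 0.0, -1.0]]
wrist_force: [-2.6, 2.1, 8.3]
gripper_width: 0.203
gripper_force: 30.0
```

Call:
step_arm:
  targets: "0 0 0 5;0 0 0 6;0 0 0 6;0 0 0 6;0 0 0 6;0 0 0 6;0 0 0 0;0 0 0 0"

```text
time_s: 24.63
tcp_pos: [0.4658, -0.0064, 0.0703]
ee_rot: [[0.856, -0.517, 0.001], [-0.517, -0.856, 0.0], [0.001, -0.001, -1.0]]
wrist_force: [-2.8, 1.9, 7.9]
gripper_width: 0.201
gripper_force: 30.0
```

Call:
step_arm:
  targets: "0 0 0 6;0 0 0 6;0 0 0 6;0 0 0 6;0 0 0 6;0 0 0 4;0 0 0 0;0 0 0 0"

```text
time_s: 25.3
tcp_pos: [0.4661, -0.0062, 0.0703]
ee_rot: [[0.421, -0.907, 0.001], [-0.907, -0.421, 0.001], [-0.0, -0.002, -1.0]]
wrist_force: [-2.0, 2.4, 7.2]
gripper_width: 0.203
gripper_force: 30.0
```

Call:
step_arm:
  targets: "0 0 -0.4 0;0 0 -0.4 0;0 0 0 0;0 0 0 0"

```text
time_s: 25.63
tcp_pos: [0.4659, -0.0063, 0.0776]
ee_rot: [[0.421, -0.907, 0.001], [-0.907, -0.421, 0.001], [-0.0, -0.001, -1.0]]
wrist_force: [0.5, 2.9, 1.1]
gripper_width: 0.203
gripper_force: 30.0
```

Call:
step_arm:
  targets: "0 0 0 0;0 0 0 0;0 0 0 0;0 0 0 0"
  claw: 5

```text
time_s: 25.97
tcp_pos: [0.4652, -0.0071, 0.0773]
ee_rot: [[0.42, -0.907, -0.001], [-0.907, -0.42, -0.001], [0.0, 0.001, -1.0]]
wrist_force: [0.0, 0.1, -0.3]
gripper_width: 0.425
gripper_force: 0.0
```

Call:
step_arm:
  targets: "0 0 -2 0;0 0 -3 0;0 0 -3 0;0 0 -3 0;0 0 0 0;0 0 0 0;0 0 0 0"

```text
time_s: 26.55
tcp_pos: [0.4648, -0.0069, 0.187]
ee_rot: [[0.42, -0.907, -0.001], [-0.907, -0.42, 0.0], [-0.001, 0.001, -1.0]]
wrist_force: [0.3, 0.2, 0.1]
gripper_width: 0.576
gripper_force: 0.0
```

Run:
```python
from h import *
s=sense();p=s["tcp_pos"];R=s["ee_rot"];print(p,np.degrees(np.arctan2(R[1][0],R[0][0])))
c=cap("wrist"); save("w12",c); f=c["frame"]; cv2.imwrite("pics/w12.png",f)
u,v=map(int,proj(c,(.466,-.007,.099))); print("knob px",u,v)
g=cv2.cvtColor(f,cv2.COLOR_BGR2HSV)
m=((g[...,1]<60)&(g[...,2]>110)).astype(np.uint8); z=np.zeros_like(m); z[max(0,v-60):v+60,u-60:u+60]=1; m*=z
n,l,st,ce=cv2.connectedComponentsWithStats(m)
for i in range(1,n):
    if 15<st[i,4]<1500:
        ys,xs=np.where(l==i);q=cv2.minAreaRect(np.c_[xs,ys].astype(np.float32));b=cv2.boxPoints(q)
        print(st[i],q); print(np.round([atz(c,*x,.099)[:2] for x in b],4).tolist())
for nm,mm in(("red",((g[...,0]<6)|(g[...,0]>174))&(g[...,1]>150)&(g[...,2]>90)),("green",(g[...,0]>50)&(g[...,0]<85)&(g[...,1]>100))):
    n,l,st,ce=cv2.connectedComponentsWithStats(mm.astype(np.uint8))
    for i in range(1,n):
        if 15<st[i,4]<1500: print(nm,st[i],ce[i],atz(c,*ce[i],.056)[:2])
```

```text
[ 0.46475601 -0.00694406  0.18696955] -65.1578871842173
knob px 252 195
[ 192  135   32   93 1340] ((205.96156311035156, 180.8076934814453), (23.194496154785156, 95.1346435546875), 7.125016689300537)
[[0.5101, 0.0481], [0.5339, -0.0413], [0.514, -0.0477], [0.4883, 0.0413]]
[250 162   4  33 126] ((251.5, 178.0), (32.0, 3.0), 90.0)
[[0.4819, -0.0356], [0.4793, -0.0368], [0.4664, -0.0089], [0.469, -0.0077]]
[217 174   6   7  33] ((219.5, 177.0), (6.0, 5.0), 90.0)
[[0.5052, -0.0123], [0.501, -0.0143], [0.4987, -0.009], [0.503, -0.007]]
[ 192  240  120   15 1404] ((251.5084228515625, 247.0389404296875), (13.717074394226074, 119.15731811523438), 89.10482788085938)
[[0.5014, 0.0612], [0.394, 0.0091], [0.3867, 0.0224], [0.4956, 0.0751]]
red [245 139  14  14 147] [251.27891156 145.87755102] [ 0.48571001 -0.0462685 ]
green [249 230   7   5  30] [252.26666667 232.16666667] [0.44292594 0.04344381]
```

Run:
```python
from h import *
a=load("s10");b=cap("scene")
u,v=map(int,proj(a,(.595,.016,.1)))
d=cv2.absdiff(a["frame"],b["frame"])[v-20:v+20,u-16:u+16]; print("stack diff",d.mean(),np.percentile(d,95),sense()["wrist_force"])
if d.mean()<12: print(r.finish_job())
```

```text
stack diff 2.4497395833333333 6.0 [ 0.06018685  0.0664845  -0.46354795]
the job is handed in; nothing more can be done
None
```

The cheese muffin is stacked level, within about 2 mm of the plate's centre, and the knob was pressed, turned to the red dot and released. I handed the job in at about 27 s with the gripper clear; no pass/fail verdict came back.

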